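Mirror the row of embossing stamps for a left-handed colleague

TASK

A left-handed colleague is taking over the leather bench: move the four embossing stamps from the dark rack into the empty pale rack in the reverse order, so that the stamp at the left end of the dark rack ends in the right-end pocket of the pale rack, the second from the left becomes second from the right, and so on. Set each stamp down (do not let it drop) so that it stands upright on the floor of its pocket, one stamp to a pocket.

Things in the scene. Friction and masses are not known exactly. Their poses are not given: they have to be found in the camera images.
- red_stamp: Leather embossing stamp with a red handle, standing upright, 100 mm tall, 0.10 to 0.21 kg: round brass foot 36 mm across and 16 mm high, thin steel neck, then a straight round red handle 24 mm across from 32 to 94 mm above the foot's underside, with a rounded look-only crown above. Origin: centre of the foot's underside; z along the handle, up; its yaw is of no account (round).
- yellow_stamp: Leather embossing stamp with a yellow handle, standing upright, 100 mm tall, 0.10 to 0.21 kg: round brass foot 36 mm across and 16 mm high, thin steel neck, then a straight round yellow handle 24 mm across from 32 to 94 mm above the foot's underside, with a rounded look-only crown above. Origin: centre of the foot's underside; z along the handle, up; its yaw is of no account (round).
- blue_stamp: Leather embossing stamp with a blue handle, standing upright, 100 mm tall, 0.10 to 0.21 kg: round brass foot 36 mm across and 16 mm high, thin steel neck, then a straight round blue handle 24 mm across from 32 to 94 mm above the foot's underside, with a rounded look-only crown above. Origin: centre of the foot's underside; z along the handle, up; its yaw is of no account (round).
- white_stamp: Leather embossing stamp with a white handle, standing upright, 100 mm tall, 0.10 to 0.21 kg: round brass foot 36 mm across and 16 mm high, thin steel neck, then a straight round white handle 24 mm across from 32 to 94 mm above the foot's underside, with a rounded look-only crown above. Origin: centre of the foot's underside; z along the handle, up; its yaw is of no account (round).
- red_pocket: The dark wooden pocket in which the red stamp stands at the start: one of the four alike, fixed square pockets that make up the dark rack's row, 64 x 64 mm outside, 52 x 52 mm inside, floor 5 mm and rim 22 mm above its origin, which is the centre of its underside (on the dark rack's base, 8 mm above the bench). Axes as the dark rack's. It stays put when the stamp is taken out and so marks where that stamp began.
- yellow_pocket: The dark wooden pocket in which the yellow stamp stands at the start: one of the four alike, fixed square pockets that make up the dark rack's row, 64 x 64 mm outside, 52 x 52 mm inside, floor 5 mm and rim 22 mm above its origin, which is the centre of its underside (on the dark rack's base, 8 mm above the bench). Axes as the dark rack's. It stays put when the stamp is taken out and so marks where that stamp began.
- blue_pocket: The dark wooden pocket in which the blue stamp stands at the start: one of the four alike, fixed square pockets that make up the dark rack's row, 64 x 64 mm outside, 52 x 52 mm inside, floor 5 mm and rim 22 mm above its origin, which is the centre of its underside (on the dark rack's base, 8 mm above the bench). Axes as the dark rack's. It stays put when the stamp is taken out and so marks where that stamp began.
- white_pocket: The dark wooden pocket in which the white stamp stands at the start: one of the four alike, fixed square pockets that make up the dark rack's row, 64 x 64 mm outside, 52 x 52 mm inside, floor 5 mm and rim 22 mm above its origin, which is the centre of its underside (on the dark rack's base, 8 mm above the bench). Axes as the dark rack's. It stays put when the stamp is taken out and so marks where that stamp began.
- dark_rack: The starting rack: fixed dark wooden base 76 x 268 x 8 mm carrying the four dark pockets in a row. Origin: centre of its underside, on the bench; its y axis runs along the row (to the left seen from the robot, up to 0.25 rad of turn), x across the row, away from the robot. Pocket centres at y = +96, +32, -32, -96 mm. Stamp feet stand 13 mm above the bench, pocket rims at 30 mm.
- pale_rack: The rack to fill, empty at the start: fixed pale plywood with tan leather-coloured pocket floors, base 76 x 268 x 8 mm with four square pockets in a row, each 52 x 52 mm inside, centres at y = +96, +32, -32, -96 mm and x = 0, pocket floors 13 mm and rims 30 mm above its origin (centre of its underside, on the bench). y axis along the row (to the left seen from the robot, up to 0.25 rad of turn), x across the row, away from the robot.
Not all that is in view belongs to the job. What is shaped like the red_stamp but green is not meant. Of the things that look like the yellow_stamp, the smaller one is meant.

How it is judged:
By the outcome, as a careful person would: the job done as asked, in the order asked, and still so for the second after the job is handed in, with the robot touching nothing.
It also fails if it takes over 99 s, if anything falls off the work surface, if the arm or the gripper's body presses on something with over 40 N, if the wrist force passes 120 N, or if a joint passes its speed limit or range.

ROBOT

A 7-joint arm with a two-finger parallel gripper is mounted at the origin on the work surface. World frame = base frame: x ahead of the robot, y to its left, z up, the work surface at z = 0. Lengths are in m, angles in rad, forces in N, time in s.
With the tool pointing down it reaches from about 0.4 to 0.925 m from the base axis. Payload 4.1 kg.
Tool frame: the origin (TCP) lies on the centre line of the jaws, within the pads' length; the fingertips stand 17 mm ahead of it and the grasp point (between the pads) lies 2 mm behind it; z points along the fingers, y is the line along which they close (so a half turn about z gives the same grasp; the last joint's range is limited). The gripper opens to 85 mm and grips with 20 to 120 N. Pads are 22 mm wide; open, the fingers measure 114 mm over their backs; the gripper's body (76 mm by 85 mm) begins 54 mm behind the grasp point. The pads swing forward as they close: fully open they stand 13 mm farther back than shut.
Start: joints at [-1.286, 0.398, 0.045, 1.537, -0.019, 1.207, -0.051], TCP at [0.243, 0.603, 0.248] pointing down, gripper open.
Joint ranges: [-2.82, 2.82], [-0.49, 2.23], [-1.37, 1.46], [0, 2.46], [-1.36, 4.5], [0.23, 2], [-2.94, 2.94]. Speed limits (rad/s): [2.57, 2.57, 3.14, 3.14, 3.14, 3.14, 3.14].

INTERFACE

Orientations are given as a unit quaternion [x, y, z, w].
In Python, from rig import status, capture, manip, recognise gives the robot as it stands.
- The arm moves only by the shell command python3 -m creep 'ROWS' [FORCE]. ROWS is JSON, a list of rows, each a list of 3 entries, a list of its own where there are three numbers: the closure, from 0 (fully open) to 1 (shut), then the shift along the tool's x, y, z in m, then the turn about the tool's z in degrees. In form: [[hand, [x, y, z], spin], ...]. A call has 1 to 20 rows; each row is the pose to reach, as a shift and turn from the pose commanded when the call began, along the tool's axes at that moment; what a row does not reach only later rows make up. A row lasts 1/10 s, in which the tool goes at most 50 mm and 8.59 degrees, less where a joint would pass 70% of its speed; a pose out of reach is approached as far as the arm can. A call with a gripper value outside its range is refused whole. The fingers move at their own pace and stop on an object; FORCE is the grip in N (left out, the last holds). Time passes only in rows, so rows that repeat a pose let the fingers close. It gives the time, the measured TCP pose, the force, the opening and the grip force at its end, in the units of the state.
- status.get_obs(): the state, without advancing time (a new reading comes with each control period).
- capture(name): name is "scene" or "top" or "wrist"; returns a dict with "pixels" (420x560x3 uint8, red, green, blue), "camera_matrix" (3x3 intrinsics, pixels), "world_from_camera" (4x4, takes a point from camera to world coordinates); the wrist camera has in their place "T_tool_cam" (4x4, takes a point from camera to tool coordinates, whose origin is the TCP and whose axes are the flange's). Camera axes: x right, y down, z forward; pixel columns grow to the right and rows downward; lengths in m; the calibration is good to about 2 mm. The wrist camera is an equidistant fisheye: a pixel r from the principal point sees the ray r / f radians off the axis. A picture is of the moment at which its call begins: read the wrist's pose just before it. There is no depth.
- manip.close_job(): hands the job in; it is judged then, once.
Trained networks look in a picture, given as the dict that the camera call returned (one of the last four; its "shot" number tells which), for a name from the list of things; names that differ only in an ending like _2 or _b are one class to them, and where a whole thing is asked for, a point or a joint stands for the part that bears it (a point fixed in the world has none). Each returns a list of dicts, best first, with "score" (0 to 1); they miss things now and then, are a little off and sometimes report something else, mostly with a low value. They report only what shows in the picture. A call takes as long as a camera call. They do not tell look-alikes from the thing itself.
- recognise(picture, thing): "xy" ([column, row] in pixels, amid what is visible of it).
The state is a dict: "clock": time; "joints": joint angles; "qd": joint speeds; "tau": joint torques, N m; "position": TCP position; "orientation": TCP orientation; "ft_force": force on the tool from outside, world axes, zero at the start; "moment": the same for the moment, N m; "finger_gap": opening from 0.0 (shut) to 1.0 (fully open); "gripper_force": force on a finger pad.
Only numpy, scipy, OpenCV 4.12 (cv2) and the standard library are available. Lean on these libraries where they do the work, as an engineer would, in place of code of your own. Each camera call takes 0.05 s, during which the arm holds its last target. There are 200 camera calls.

## Working session

There is one attempt and no reset: what is moved stays moved. The work goes in short steps, Python scripts to look and compute and a shell command to move; the robot and the scene stay as the last step left them, time stands still between calls to the robot, and variables do not carry over. Pictures are saved under pics/ and viewed, at most 14 in all, crops included, and the job is handed in when it is done.

```bash
ls; mkdir -p pics
python3 - <<'E'
from rig import status, capture, manip, recognise
import cv2
o=status.get_obs(); print(o['clock'],o['position'],o['orientation'],o['finger_gap'])
for n in ('scene','top'):
    c=capture(n); cv2.imwrite(f'pics/{n}0.png',c['pixels'][:,:,::-1])
    for t in ('red_stamp','yellow_stamp','blue_stamp','white_stamp','pale_rack','dark_rack','red_pocket'):
        print(n,t,[(round(d['score'],2),[round(v) for v in d['xy']]) for d in recognise(c,t)][:6])
E
```

```text
pics
0.0 [0.24313084 0.60217499 0.24726108] [ 1.90656468e-01  9.81656336e-01 -9.67907228e-04 -1.09616720e-04] 1.003051530267161
scene red_stamp [(0.87, [186, 210]), (0.87, [236, 161]), (0.6, [216, 176])]
scene yellow_stamp [(0.9, [252, 177]), (0.55, [204, 216]), (0.27, [244, 201])]
scene blue_stamp [(0.72, [192, 163])]
scene white_stamp []
scene pale_rack [(0.83, [384, 237])]
scene dark_rack [(0.66, [232, 207])]
scene red_pocket [(0.78, [222, 198])]
top red_stamp [(0.92, [372, 162]), (0.92, [362, 271]), (0.66, [357, 219])]
top yellow_stamp [(0.91, [333, 137]), (0.83, [320, 217])]
top blue_stamp [(0.77, [393, 220])]
top white_stamp [(0.85, [432, 222])]
top pale_rack [(0.82, [181, 206])]
top dark_rack [(0.85, [360, 241])]
top red_pocket [(0.85, [363, 228]), (0.58, [432, 220])]
```

View pics/top0.png

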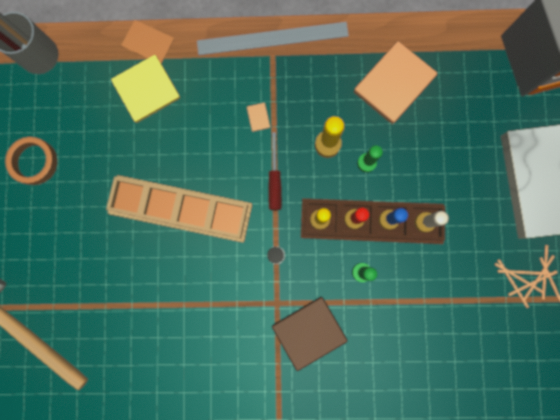

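View pics/scene0.png

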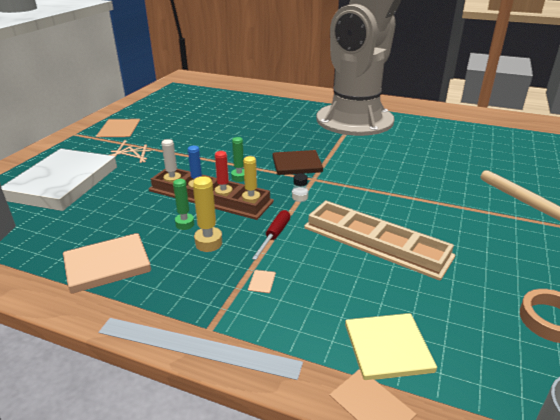

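Both pictures show the small yellow stamp in the dark rack at top (320,217), with a larger look-alike at (333,137). The small one in the rack is the one meant. The two green stamps at (372,158) and (365,272) are not part of the job. I'll confirm this in an enlarged crop and measure the positions.

```bash
cat > h.py <<'E'
import numpy as np, cv2
from rig import status, capture, manip, recognise
def ray(c,uv,z):
    K=c['camera_matrix'];T=np.array(c['world_from_camera'])
    d=T[:3,:3]@np.linalg.solve(K,[uv[0],uv[1],1.]); o=T[:3,3]
    return o+d*(z-o[2])/d[2]
def proj(c,P):
    T=np.linalg.inv(c['world_from_camera']);p=(T[:3,:3]@np.array(P).T).T+T[:3,3]
    q=(np.array(c['camera_matrix'])@p.T).T
    return q[:,:2]/q[:,2:]
def rack(x,y,a,pts):
    pts=np.array(pts,float);R=np.array([[np.cos(a),-np.sin(a)],[np.sin(a),np.cos(a)]])
    return np.c_[pts[:,:2]@R.T+[x,y],pts[:,2]]
E
python3 - <<'E'
from h import *
c=capture('top'); im=c['pixels']
print(np.round(c['world_from_camera'],3)[:3])
hsv=cv2.cvtColor(im,cv2.COLOR_RGB2HSV).astype(int)
H,S,V=hsv[...,0],hsv[...,1],hsv[...,2]
def blob(m,box):
    mm=np.zeros(m.shape,bool);x0,y0,x1,y1=box;mm[y0:y1,x0:x1]=m[y0:y1,x0:x1]
    n,l,s,ce=cv2.connectedComponentsWithStats(mm.astype(np.uint8));i=1+np.argmax(s[1:,4]);return ce[i],s[i]
from scipy.optimize import least_squares
for n,u in dict(y=(323,214),r=(362,214),b=(401,215),w=(441,218)).items(): print(n,ray(c,u,.107).round(4))
# pale rack mask: not teal, area
m=((H<30)&(V>90)).astype(np.uint8)
mm=np.zeros_like(m);mm[170:250,100:258]=m[170:250,100:258]
cn=max(cv2.findContours(mm,0,1)[0],key=cv2.contourArea); r=cv2.minAreaRect(cn);print('pale',r)
bx=cv2.boxPoints(r);print([ray(c,b,.02).round(3).tolist() for b in bx])
m=((H<30)|(H>160)|(V<60)).astype(np.uint8)
mm=np.zeros_like(m);mm[195:250,298:450]=m[195:250,298:450]
cn=max(cv2.findContours(mm,0,1)[0],key=cv2.contourArea); r=cv2.minAreaRect(cn);print('dark',r)
print([ray(c,b,.02).round(3).tolist() for b in cv2.boxPoints(r)])
# fit pale: edges of floors. draw hypothesis
cr=im[165:255,100:455].copy(); cv2.imwrite('pics/crop1.png',cv2.resize(im[120:290,100:455],None,fx=2.2,fy=2.2,interpolation=2)[:,:,::-1])
E
```

```text
[[-0.017 -0.995  0.097  0.463]
 [-1.     0.019  0.023 -0.021]
 [-0.025 -0.097 -0.995  0.85 ]]
y [ 0.5354 -0.0827  0.107 ]
r [ 0.5342 -0.1476  0.107 ]
b [ 0.5313 -0.2121  0.107 ]
w [ 0.5251 -0.2777  0.107 ]
pale ((178.66348266601562, 207.95730590820312), (141.14930725097656, 39.81134033203125), 11.935603141784668)
[[0.554, 0.32, 0.02], [0.628, 0.306, 0.02], [0.567, 0.043, 0.02], [0.494, 0.059, 0.02]]
dark ((373.6321105957031, 220.58425903320312), (144.5530242919922, 39.620765686035156), 2.4540317058563232)
[[0.501, -0.047, 0.02], [0.575, -0.052, 0.02], [0.558, -0.32, 0.02], [0.485, -0.313, 0.02]]
```

View pics/crop1.png

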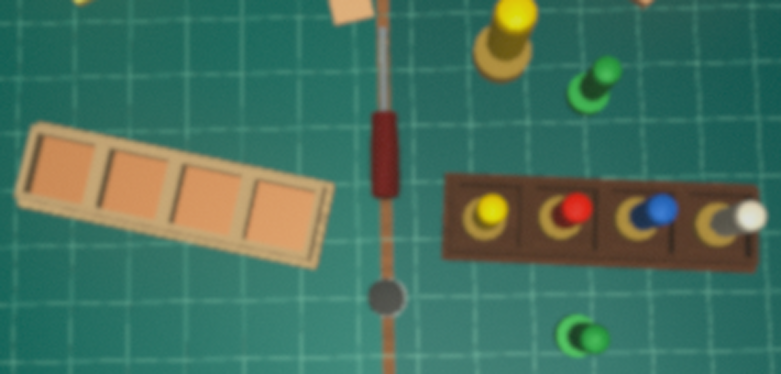

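The crop confirms it: the small yellow stamp stands in the dark rack's left-end pocket, followed by red, blue and white. The larger yellow at crop (505,45) and the greens at (600,85) and (583,337) stay where they are. I'll write a helper that works out the shifts, then move above yellow.

```bash
cat >> h.py <<'E'
from scipy.spatial.transform import Rotation as Ro
def go(tx,ty,tz,head):
    """shift in tool axes and turn (deg) to TCP target with tool y heading `head` deg, tool down"""
    o=status.get_obs();R=Ro.from_quat(o['orientation']).as_matrix()
    s=R.T@(np.array([tx,ty,tz])-o['position'])
    h=np.degrees(np.arctan2(R[1,1],R[0,1]));t=(h-head+180)%360-180
    print('clock %.1f'%o['clock'],'pos',np.round(o['position'],4),'shift',np.round(s,4),'turn %.1f'%t,'gap %.2f'%o['finger_gap'])
def wray(c,uv,z,o):
    K=c['camera_matrix'];d=(np.array(uv)-[K[0,2],K[1,2]])/[K[0,0],K[1,1]];th=np.hypot(*d)
    v=np.array([*(d/max(th,1e-9)*np.sin(th)),np.cos(th)])
    R=Ro.from_quat(o['orientation']).as_matrix();T=np.array(c['T_tool_cam'])
    v=R@T[:3,:3]@v;p=R@T[:3,3]+o['position'];return p+v*(z-p[2])/v[2]
def wproj(c,P,o):
    R=Ro.from_quat(o['orientation']).as_matrix();T=np.array(c['T_tool_cam']);K=c['camera_matrix']
    p=(np.array(P)-o['position'])@R;p=(p-T[:3,3])@T[:3,:3]
    r=np.hypot(p[:,0],p[:,1]);th=np.arctan2(r,p[:,2])
    return np.c_[K[0,2]+K[0,0]*th*p[:,0]/r,K[1,2]+K[1,1]*th*p[:,1]/r]
E
python3 -c "
from h import *
go(.5354,-.082,.22,-3.5)"
```

```text
clock 0.8 pos [0.2434 0.6028 0.2484] shift [-0.5272 -0.5256  0.0283] turn 71.5 gap 1.00
```

```bash
python3 -m creep '[[0,[-0.527,-0.526,0.028],71.5],[0,[-0.527,-0.526,0.028],71.5],[0,[-0.527,-0.526,0.028],71.5],[0,[-0.527,-0.526,0.028],71.5],[0,[-0.527,-0.526,0.028],71.5],[0,[-0.527,-0.526,0.028],71.5],[0,[-0.527,-0.526,0.028],71.5],[0,[-0.527,-0.526,0.028],71.5],[0,[-0.527,-0.526,0.028],71.5],[0,[-0.527,-0.526,0.028],71.5],[0,[-0.527,-0.526,0.028],71.5],[0,[-0.527,-0.526,0.028],71.5],[0,[-0.527,-0.526,0.028],71.5],[0,[-0.527,-0.526,0.028],71.5],[0,[-0.527,-0.526,0.028],71.5],[0,[-0.527,-0.526,0.028],71.5],[0,[-0.527,-0.526,0.028],71.5],[0,[-0.527,-0.526,0.028],71.5],[0,[-0.527,-0.526,0.028],71.5]]' 30
python3 - <<'E'
from h import *
go(.5354,-.082,.076,-3.5)
o=status.get_obs();c=capture('wrist');im=c['pixels'].copy()
for n in ('yellow_stamp','red_stamp','blue_stamp','white_stamp','pale_rack'):
    print(n,[(round(d['score'],2),[round(v) for v in d['xy']],wray(c,d['xy'],.06,o).round(3)[:2].tolist()) for d in recognise(c,n)][:3])
P=[[.5354,-.0827,.107],[.5342,-.1476,.107],[.5313,-.2121,.107],[.5251,-.2777,.107]]
for q in wproj(c,P,o): cv2.drawMarker(im,tuple(int(v) for v in q),(255,0,255),0,12)
sq=[(sx*26,sy*26) for sx,sy in ((-1,-1),(1,-1),(1,1),(-1,1))]
for x,y,a in ((.530,-.183,-.062),(.561,.182,-.227)):
  for cy in (96,32,-32,-96):
    q=wproj(c,rack(x,y,a,[(p/1e3,(r+cy)/1e3,.03) for p,r in sq]),o)
    cv2.polylines(im,[q.astype(np.int32)],True,(0,255,255),1)
cv2.imwrite('pics/w1.png',im[:,:,::-1])
E
```

```text
clock: 2.75
position: [0.535, -0.0802, 0.2203]
orientation: [0.727, 0.686, 0.0, -0.001]
ft_force: [-0.5, -0.6, 0.1]
finger_gap: 1.0
gripper_force: 0.0
clock 2.8 pos [ 0.535  -0.0802  0.2203] shift [-0.0019  0.0005  0.1443] turn 0.2 gap 1.00
yellow_stamp [(0.91, [430, 210], [0.69, -0.106]), (0.89, [275, 196], [0.534, -0.083])]
red_stamp [(0.91, [192, 254], [0.447, -0.139]), (0.83, [372, 254], [0.629, -0.149]), (0.57, [282, 260], [0.537, -0.149])]
blue_stamp [(0.71, [282, 318], [0.533, -0.221])]
white_stamp [(0.68, [273, 356], [0.52, -0.28])]
pale_rack [(0.95, [272, 30], [0.54, 0.067]), (0.55, [294, 179], [0.552, -0.068])]
```

View pics/w1.png

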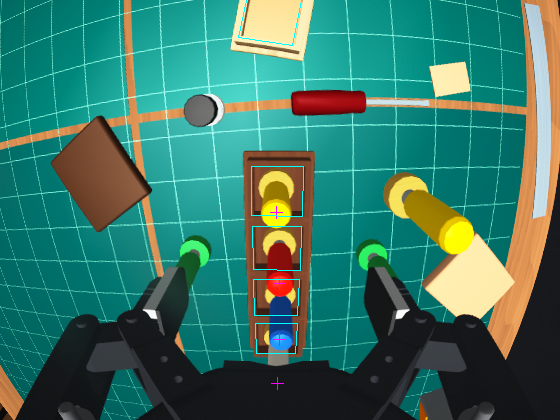

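The wrist view shows the yellow crown at (276,212), right under my projected marker, and the pocket outlines coincide. The fingers have room on both sides, so I'll descend and grip.

```bash
python3 -m creep '[[0,[-0.002,0,0.04],0],[0,[-0.002,0,0.08],0],[0,[-0.002,0,0.11],0],[0,[-0.002,0,0.13],0],[0,[-0.002,0,0.142],0],[0,[-0.002,0,0.142],0],[0.5,[-0.002,0,0.142],0],[1,[-0.002,0,0.142],0],[1,[-0.002,0,0.142],0],[1,[-0.002,0,0.142],0],[1,[-0.002,0,0.142],0],[1,[-0.002,0,0.142],0],[1,[-0.002,0,0.142],0],[1,[-0.002,0,0.142],0]]' 40
```

```text
clock: 4.45
position: [0.5354, -0.0843, 0.079]
orientation: [0.728, 0.685, 0.0, 0.0]
ft_force: [-0.8, 0.2, 6.3]
finger_gap: 0.268
gripper_force: 39.2
```

```bash
python3 -m creep '[[1,[0,0,-0.01],0],[1,[0,0,-0.03],0],[1,[0,0,-0.06],0],[1,[0,0,-0.09],0],[1,[0,0,-0.12],0],[1,[0.02,-0.001,-0.135],0],[1,[0.05,-0.002,-0.14],2],[1,[0.08,-0.003,-0.14],4],[1,[0.11,-0.004,-0.14],6],[1,[0.14,-0.005,-0.14],8],[1,[0.16,-0.006,-0.14],9.5],[1,[0.173,-0.0065,-0.14],9.5],[1,[0.173,-0.0065,-0.14],9.5],[1,[0.173,-0.0065,-0.14],9.5]]'
python3 - <<'E'
from h import *
go(.5394,.0885,.081,-13)
o=status.get_obs();c=capture('wrist');im=c['pixels'].copy()
sq=[(sx*26,sy*26) for sx,sy in ((-1,-1),(1,-1),(1,1),(-1,1))]
for x,y,a in ((.530,-.183,-.062),(.561,.182,-.227)):
  for cy in (96,32,-32,-96):
    q=wproj(c,rack(x,y,a,[(p/1e3,(r+cy)/1e3,.03) for p,r in sq]),o)
    cv2.polylines(im,[q.astype(np.int32)],True,(0,0,255),1)
cv2.imwrite('pics/w2.png',cv2.resize(im[60:360,130:430],None,fx=2,fy=2)[:,:,::-1])
E
```

```text
clock: 5.85
position: [0.5389, 0.0875, 0.2183]
orientation: [0.783, 0.622, -0.0, 0.0]
ft_force: [0.6, -1.0, -1.0]
finger_gap: 0.275
gripper_force: 39.4
clock 5.8 pos [0.5389 0.0875 0.2183] shift [0.0012 0.0002 0.1373] turn -0.0 gap 0.28
```

View pics/w2.png

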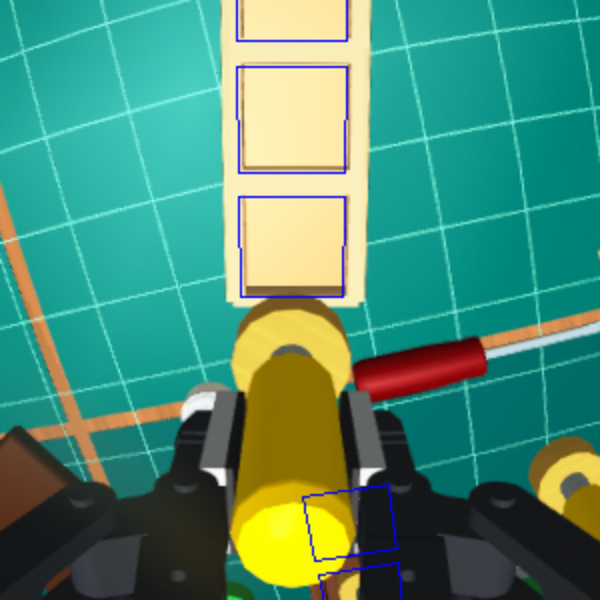

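Yellow hangs upright in the grip, and the projected pocket outlines fit the pale rack to about 1–2 mm. The right-end pocket is at crop (293,245). I'll lower gently.

```bash
python3 -m creep '[[1,[0.001,0.001,0.03],0],[1,[0.001,0.001,0.06],0],[1,[0.001,0.001,0.09],0],[1,[0.001,0.001,0.11],0],[1,[0.001,0.001,0.125],0],[1,[0.001,0.001,0.132],0],[1,[0.001,0.001,0.136],0],[1,[0.001,0.001,0.138],0],[1,[0.001,0.001,0.138],0]]'
```

```text
clock: 6.8
position: [0.5408, 0.0896, 0.0809]
orientation: [0.783, 0.623, 0.001, 0.0]
ft_force: [0.9, 0.5, -1.1]
finger_gap: 0.272
gripper_force: 39.5
```

```bash
python3 -m creep '[[1,[0,0,0.001],0],[1,[0,0,0.002],0],[1,[0,0,0.002],0]]'
```

```text
clock: 7.1
position: [0.5408, 0.0897, 0.079]
orientation: [0.783, 0.623, 0.001, 0.0]
ft_force: [-0.6, -0.4, 2.7]
finger_gap: 0.272
gripper_force: 39.8
```

```bash
python3 -m creep '[[0.6,[0,0,0],0],[0.4,[0,0,0],0],[0.2,[0,0,0],0],[0,[0,0,0],0],[0,[0,0,0],0],[0,[0,0,-0.02],0],[0,[0,0,-0.05],0],[0,[0,0,-0.09],0],[0,[0,0,-0.13],0],[0,[-0.04,0.008,-0.141],-2],[0,[-0.08,0.016,-0.141],-4],[0,[-0.12,0.024,-0.141],-6],[0,[-0.16,0.032,-0.141],-8],[0,[-0.2,0.04,-0.141],-9.5],[0,[-0.232,0.047,-0.141],-9.5],[0,[-0.232,0.047,-0.141],-9.5],[0,[-0.232,0.047,-0.141],-9.5]]'
python3 - <<'E'
from h import *
go(.534,-.147,.079,-3.5)
o=status.get_obs();c=capture('wrist');im=c['pixels'].copy()
P=[[.5342,-.1476,.107]]
for q in wproj(c,P,o): cv2.drawMarker(im,tuple(int(v) for v in q),(255,0,255),0,12)
cv2.imwrite('pics/w3.png',im[:,:,::-1])
E
```

```text
clock: 8.8
position: [0.5336, -0.1477, 0.2192]
orientation: [0.729, 0.684, 0.0, -0.0]
ft_force: [-0.8, 0.3, 0.8]
finger_gap: 1.004
gripper_force: 0.0
clock 8.8 pos [ 0.5336 -0.1477  0.2192] shift [0.0007 0.0003 0.1402] turn -0.1 gap 1.00
```

View pics/w3.png

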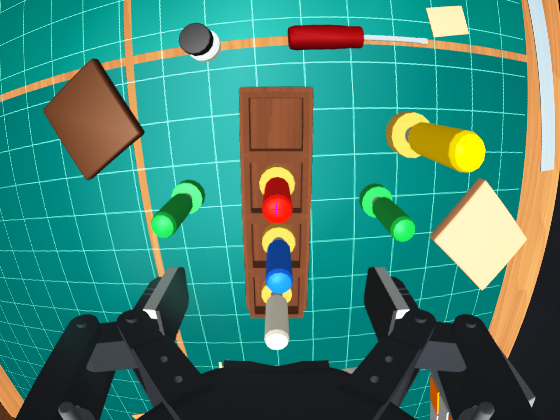

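The marker sits on the red crown at (277,207). The greens at about ±90 mm are clear of the ±57 mm fingers. Descending to grip.

```bash
python3 -m creep '[[0,[0,0,0.04],0],[0,[0,0,0.08],0],[0,[0,0,0.11],0],[0,[0,0,0.13],0],[0,[0,0,0.14],0],[0,[0,0,0.14],0],[0.5,[0,0,0.14],0],[1,[0,0,0.14],0],[1,[0,0,0.14],0],[1,[0,0,0.14],0],[1,[0,0,0.14],0],[1,[0,0,0.14],0],[1,[0,0,0.14],0],[1,[0,0,0.14],0]]' 40
python3 -c "
from h import *
print(rack(.562,.182,-.227,[(0,y,0) for y in (-.096,-.032,.032,.096)]).round(4))
p=rack(.562,.182,-.227,[(0,-.032,0)])[0]
go(p[0],p[1],.219,-13)"
```

```text
clock: 10.25
position: [0.5345, -0.1471, 0.08]
orientation: [0.728, 0.685, 0.001, 0.0]
ft_force: [-1.1, -0.3, 5.7]
finger_gap: 0.271
gripper_force: 39.2
[[0.5404 0.0885 0.    ]
 [0.5548 0.1508 0.    ]
 [0.5692 0.2132 0.    ]
 [0.5836 0.2755 0.    ]]
clock 10.2 pos [ 0.5345 -0.1471  0.08  ] shift [ 0.2987  0.0023 -0.1388] turn 9.5 gap 0.27
```

```bash
python3 -m creep '[[1,[0,0,-0.01],0],[1,[0,0,-0.03],0],[1,[0,0,-0.06],0],[1,[0,0,-0.09],0],[1,[0,0,-0.12],0],[1,[0.02,0,-0.135],0],[1,[0.05,0,-0.14],2],[1,[0.09,0.001,-0.14],4],[1,[0.13,0.001,-0.14],6],[1,[0.17,0.001,-0.14],8],[1,[0.21,0.002,-0.14],9.5],[1,[0.25,0.002,-0.14],9.5],[1,[0.28,0.002,-0.14],9.5],[1,[0.299,0.002,-0.14],9.5],[1,[0.299,0.002,-0.14],9.5],[1,[0.299,0.002,-0.14],9.5]]'
python3 - <<'E'
from h import *
go(.5548,.1508,.082,-13)
o=status.get_obs();c=capture('wrist');im=c['pixels'].copy()
sq=[(sx*26,sy*26) for sx,sy in ((-1,-1),(1,-1),(1,1),(-1,1))]
for cy in (96,32,-32,-96):
    q=wproj(c,rack(.562,.182,-.227,[(p/1e3,(r+cy)/1e3,.03) for p,r in sq]),o)
    cv2.polylines(im,[q.astype(np.int32)],True,(0,0,255),1)
cv2.imwrite('pics/w4.png',cv2.resize(im[60:400,130:430],None,fx=1.75,fy=1.75)[:,:,::-1])
E
```

```text
clock: 11.85
position: [0.5539, 0.1497, 0.2192]
orientation: [0.783, 0.622, -0.001, 0.0]
ft_force: [-0.2, -1.2, -1.7]
finger_gap: 0.272
gripper_force: 39.6
clock 11.8 pos [0.5539 0.1497 0.2192] shift [0.0015 0.0006 0.1372] turn -0.0 gap 0.27
```

View pics/w4.png

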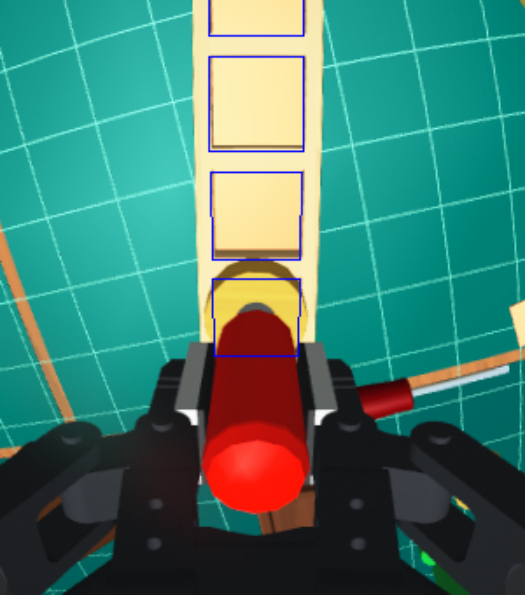

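Red is upright. Its target pocket, second from the right, is at crop (257,215), and the outlines fit. Lowering.

```bash
python3 -m creep '[[1,[0.001,0.001,0.03],0],[1,[0.001,0.001,0.06],0],[1,[0.001,0.001,0.09],0],[1,[0.001,0.001,0.11],0],[1,[0.001,0.001,0.125],0],[1,[0.001,0.001,0.132],0],[1,[0.001,0.001,0.136],0],[1,[0.001,0.001,0.138],0],[1,[0.001,0.001,0.139],0],[1,[0.001,0.001,0.139],0]]'
```

```text
clock: 12.9
position: [0.5558, 0.1522, 0.081]
orientation: [0.782, 0.623, 0.001, 0.0]
ft_force: [0.3, 0.6, -3.0]
finger_gap: 0.271
gripper_force: 39.5
```

```bash
python3 -m creep '[[1,[0,0,0.001],0],[1,[0,0,0.001],0],[1,[0,0,0.002],0],[1,[0,0,0.002],0]]'; python3 -c "
from h import *
go(.5313,-.2115,.22,-3.5)"
```

```text
clock: 13.3
position: [0.5559, 0.1523, 0.0801]
orientation: [0.783, 0.623, 0.001, -0.0]
ft_force: [-3.6, -1.4, 9.9]
finger_gap: 0.27
gripper_force: 40.9
clock 13.3 pos [0.5559 0.1523 0.0801] shift [-0.3598  0.0578 -0.1405] turn -9.5 gap 0.27
```

```bash
python3 -m creep '[[0.6,[0,0,0],0],[0.4,[0,0,0],0],[0.2,[0,0,0],0],[0,[0,0,0],0],[0,[0,0,0],0],[0,[0,0,-0.02],0],[0,[0,0,-0.05],0],[0,[0,0,-0.09],0],[0,[0,0,-0.13],0],[0,[-0.04,0.006,-0.141],-2],[0,[-0.08,0.012,-0.141],-4],[0,[-0.12,0.019,-0.141],-6],[0,[-0.16,0.026,-0.141],-8],[0,[-0.2,0.032,-0.141],-9.5],[0,[-0.24,0.039,-0.141],-9.5],[0,[-0.28,0.045,-0.141],-9.5],[0,[-0.32,0.051,-0.141],-9.5],[0,[-0.36,0.058,-0.141],-9.5],[0,[-0.36,0.058,-0.141],-9.5],[0,[-0.36,0.058,-0.141],-9.5]]'
python3 - <<'E'
from h import *
go(.5313,-.2115,.079,-3.5)
o=status.get_obs();c=capture('wrist');im=c['pixels'].copy()
P=[[.5313,-.2121,.107]]
for q in wproj(c,P,o): cv2.drawMarker(im,tuple(int(v) for v in q),(255,0,255),0,12)
s=capture('scene')['pixels']
cv2.imwrite('pics/w5.png',np.hstack([im[60:360,150:430],cv2.resize(s[120:300,270:470],None,fx=5/3,fy=5/3)])[:,:,::-1])
E
```

```text
clock: 15.3
position: [0.5304, -0.2129, 0.2191]
orientation: [0.729, 0.684, -0.0, -0.0]
ft_force: [0.5, 0.8, 0.3]
finger_gap: 0.995
gripper_force: 0.0
clock 15.3 pos [ 0.5304 -0.2129  0.2191] shift [0.0015 0.0009 0.1401] turn -0.2 gap 0.99
```

View pics/w5.png

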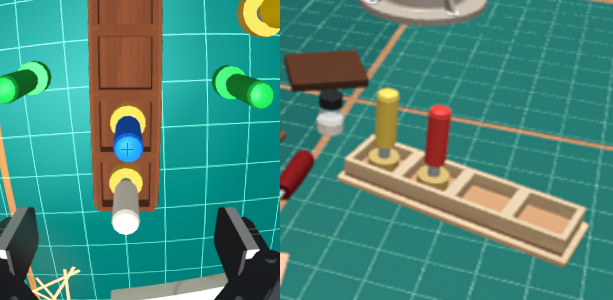

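The picture shows yellow and red standing upright in their pockets. The blue crown is under the marker at (127,148). Next I'll pick blue.

```bash
python3 -m creep '[[0,[0.001,0.001,0.04],0],[0,[0.001,0.001,0.08],0],[0,[0.001,0.001,0.11],0],[0,[0.001,0.001,0.13],0],[0,[0.001,0.001,0.14],0],[0,[0.001,0.001,0.14],0],[0.5,[0.001,0.001,0.14],0],[1,[0.001,0.001,0.14],0],[1,[0.001,0.001,0.14],0],[1,[0.001,0.001,0.14],0],[1,[0.001,0.001,0.14],0],[1,[0.001,0.001,0.14],0],[1,[0.001,0.001,0.14],0],[1,[0.001,0.001,0.14],0]]' 40
python3 -c "
from h import *
go(.5692,.2132,.219,-13)"
```

```text
clock: 16.8
position: [0.5323, -0.211, 0.08]
orientation: [0.728, 0.685, 0.0, 0.0]
ft_force: [-1.7, 0.7, 5.2]
finger_gap: 0.272
gripper_force: 39.0
clock 16.8 pos [ 0.5323 -0.211   0.08  ] shift [ 0.4258  0.0111 -0.1388] turn 9.5 gap 0.27
```

```bash
python3 -m creep '[[1,[0,0,-0.01],0],[1,[0,0,-0.03],0],[1,[0,0,-0.06],0],[1,[0,0,-0.09],0],[1,[0,0,-0.12],0],[1,[0.02,0,-0.135],0],[1,[0.05,0.001,-0.14],2],[1,[0.09,0.002,-0.14],4],[1,[0.13,0.003,-0.14],6],[1,[0.17,0.004,-0.14],8],[1,[0.21,0.005,-0.14],9.5],[1,[0.25,0.006,-0.14],9.5],[1,[0.29,0.007,-0.14],9.5],[1,[0.33,0.008,-0.14],9.5],[1,[0.37,0.01,-0.14],9.5],[1,[0.4,0.011,-0.14],9.5],[1,[0.42,0.011,-0.14],9.5],[1,[0.426,0.011,-0.14],9.5],[1,[0.426,0.011,-0.14],9.5],[1,[0.426,0.011,-0.14],9.5]]'
python3 - <<'E'
from h import *
go(.5692,.2132,.082,-13)
E
```

```text
clock: 18.8
position: [0.569, 0.2109, 0.2194]
orientation: [0.784, 0.621, -0.0, 0.001]
ft_force: [-0.7, -0.5, -1.1]
finger_gap: 0.268
gripper_force: 39.4
clock 18.8 pos [0.569  0.2109 0.2194] shift [ 0.0025 -0.0004  0.1374] turn -0.2 gap 0.27
```

```bash
python3 -m creep '[[1,[0.001,0,0.03],0],[1,[0.001,0,0.06],0],[1,[0.001,0,0.09],0],[1,[0.001,0,0.11],0],[1,[0.001,0,0.125],0],[1,[0.001,0,0.132],0],[1,[0.001,0,0.136],0],[1,[0.001,0,0.138],0],[1,[0.001,0,0.139],0],[1,[0.001,0,0.139],0]]'
```

```text
clock: 19.8
position: [0.5695, 0.2148, 0.081]
orientation: [0.782, 0.623, 0.001, 0.0]
ft_force: [-0.3, 0.1, -1.9]
finger_gap: 0.27
gripper_force: 39.4
```

```bash
python3 -m creep '[[1,[0,0,0.001],0],[1,[0,0,0.001],0]]'; python3 -c "
from h import *
go(.5255,-.277,.22,-3.5)"
```

```text
clock: 20.0
position: [0.5696, 0.2149, 0.0801]
orientation: [0.782, 0.623, 0.001, 0.0]
ft_force: [-0.9, 0.4, 1.9]
finger_gap: 0.268
gripper_force: 39.9
clock 20.0 pos [0.5696 0.2149 0.0801] shift [-0.4891  0.0677 -0.1404] turn -9.5 gap 0.27
```

```bash
python3 -m creep '[[1,[0,0,0.0005],0],[0.6,[0,0,0.0005],0],[0.4,[0,0,0.0005],0],[0.2,[0,0,0.0005],0],[0,[0,0,0.0005],0],[0,[0,0,0.0005],0],[0,[0,0,-0.02],0],[0,[0,0,-0.05],0],[0,[0,0,-0.09],0],[0,[0,0,-0.13],0],[0,[0,0,-0.141],0]]'
python3 -m creep '[[0,[-0.04,0.006,0],-2],[0,[-0.08,0.012,0],-4],[0,[-0.12,0.017,0],-6],[0,[-0.16,0.022,0],-8],[0,[-0.2,0.028,0],-9.5],[0,[-0.24,0.034,0],-9.5],[0,[-0.28,0.039,0],-9.5],[0,[-0.32,0.045,0],-9.5],[0,[-0.36,0.05,0],-9.5],[0,[-0.4,0.056,0],-9.5],[0,[-0.44,0.061,0],-9.5],[0,[-0.47,0.065,0],-9.5],[0,[-0.489,0.068,0],-9.5],[0,[-0.489,0.068,0],-9.5],[0,[-0.489,0.068,0],-9.5]]'
python3 - <<'E'
from h import *
go(.5255,-.277,.079,-3.5)
o=status.get_obs();c=capture('wrist');im=c['pixels'].copy()
P=[[.5251,-.2777,.107]]
for q in wproj(c,P,o): cv2.drawMarker(im,tuple(int(v) for v in q),(255,0,255),0,12)
s=capture('scene')['pixels']
cv2.imwrite('pics/w6.png',np.hstack([im[60:400,130:430],cv2.resize(s[120:300,270:470],(378,340))])[:,:,::-1])
E
```

```text
clock: 21.1
position: [0.5717, 0.2149, 0.2252]
orientation: [0.783, 0.622, 0.004, 0.001]
ft_force: [0.7, -0.3, 0.5]
finger_gap: 0.994
gripper_force: 0.0
clock: 22.6
position: [0.5252, -0.2766, 0.2196]
orientation: [0.728, 0.685, 0.0, -0.001]
ft_force: [-0.2, 1.3, 0.5]
finger_gap: 1.004
gripper_force: 0.0
clock 22.6 pos [ 0.5252 -0.2766  0.2196] shift [-0.0005  0.0005  0.1406] turn -0.0 gap 1.00
```

View pics/w6.png

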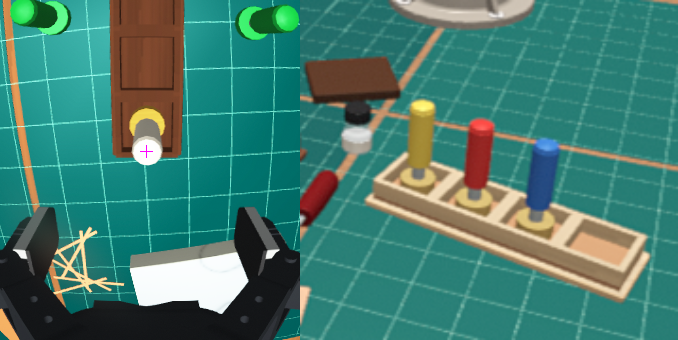

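Three stamps stand upright in the pale rack, and the white crown is under the marker at (147,151). The slab and the sticks are well clear. Picking white.

```bash
python3 -m creep '[[0,[0,0,0.04],0],[0,[0,0,0.08],0],[0,[0,0,0.11],0],[0,[0,0,0.13],0],[0,[0,0,0.14],0],[0,[0,0,0.14],0],[0.5,[0,0,0.14],0],[1,[0,0,0.14],0],[1,[0,0,0.14],0],[1,[0,0,0.14],0],[1,[0,0,0.14],0],[1,[0,0,0.14],0],[1,[0,0,0.14],0],[1,[0,0,0.14],0]]' 40
python3 -c "
from h import *
go(.5836,.2755,.219,-13)"
```

```text
clock: 24.1
position: [0.5259, -0.2774, 0.0811]
orientation: [0.728, 0.685, 0.0, 0.0]
ft_force: [-1.2, 1.5, 5.5]
finger_gap: 0.268
gripper_force: 39.4
clock 24.1 pos [ 0.5259 -0.2774  0.0811] shift [ 0.5554  0.0241 -0.1378] turn 9.5 gap 0.27
```

```bash
python3 -m creep '[[1,[0,0,-0.01],0],[1,[0,0,-0.03],0],[1,[0,0,-0.06],0],[1,[0,0,-0.09],0],[1,[0,0,-0.12],0],[1,[0.02,0.001,-0.135],0],[1,[0.05,0.002,-0.138],2],[1,[0.09,0.004,-0.138],4],[1,[0.13,0.006,-0.138],6],[1,[0.17,0.008,-0.138],8],[1,[0.21,0.009,-0.138],9.5],[1,[0.25,0.011,-0.138],9.5],[1,[0.29,0.013,-0.138],9.5],[1,[0.33,0.014,-0.138],9.5],[1,[0.37,0.016,-0.138],9.5],[1,[0.41,0.018,-0.138],9.5],[1,[0.45,0.02,-0.138],9.5],[1,[0.49,0.022,-0.138],9.5],[1,[0.53,0.023,-0.138],9.5],[1,[0.555,0.024,-0.138],9.5]]'
python3 -m creep '[[1,[0,0,0],0],[1,[0,0,0],0],[1,[0,0,0],0]]'
python3 - <<'E'
from h import *
go(.5836,.2755,.083,-13)
o=status.get_obs();c=capture('wrist');im=c['pixels'].copy()
sq=[(sx*26,sy*26) for sx,sy in ((-1,-1),(1,-1),(1,1),(-1,1))]
q=wproj(c,rack(.562,.182,-.227,[(p/1e3,(r+96)/1e3,.03) for p,r in sq]),o)
cv2.polylines(im,[q.astype(np.int32)],True,(0,0,255),1)
cv2.imwrite('pics/w7.png',cv2.resize(im[60:360,130:430],None,fx=1.75,fy=1.75)[:,:,::-1])
E
```

```text
clock: 26.1
position: [0.582, 0.2797, 0.2177]
orientation: [0.781, 0.624, -0.0, -0.001]
ft_force: [-1.1, 0.7, -1.0]
finger_gap: 0.271
gripper_force: 39.5
clock: 26.4
position: [0.5832, 0.2733, 0.2182]
orientation: [0.783, 0.622, -0.001, 0.0]
ft_force: [0.5, 0.1, -1.7]
finger_gap: 0.272
gripper_force: 39.5
clock 26.4 pos [0.5832 0.2733 0.2182] shift [ 2.400e-03 -1.000e-04  1.352e-01] turn -0.1 gap 0.27
```

View pics/w7.png

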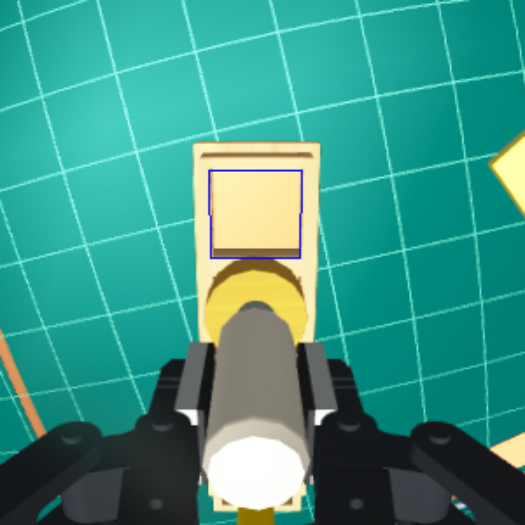

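White is upright, and the left-end pocket at (256,213) matches its outline. Lowering.

```bash
python3 -m creep '[[1,[0.001,0,0.03],0],[1,[0.001,0,0.06],0],[1,[0.001,0,0.09],0],[1,[0.001,0,0.11],0],[1,[0.001,0,0.125],0],[1,[0.001,0,0.131],0],[1,[0.001,0,0.134],0],[1,[0.001,0,0.136],0],[1,[0.001,0,0.136],0]]'; python3 -m creep '[[1,[0,0,0.001],0],[1,[0,0,0.001],0]]'
```

```text
clock: 27.35
position: [0.584, 0.2765, 0.0831]
orientation: [0.783, 0.623, 0.001, 0.0]
ft_force: [0.0, -0.6, -2.0]
finger_gap: 0.271
gripper_force: 39.6
clock: 27.55
position: [0.5836, 0.2765, 0.0818]
orientation: [0.783, 0.623, 0.0, -0.0]
ft_force: [0.3, 0.7, -2.5]
finger_gap: 0.271
gripper_force: 39.6
```

```bash
python3 -m creep '[[1,[0,0,0.0005],0],[1,[0,0,0.001],0],[1,[0,0,0.001],0]]'
```

```text
clock: 27.85
position: [0.5836, 0.2765, 0.0811]
orientation: [0.783, 0.623, 0.0, -0.0]
ft_force: [-1.7, -0.7, 4.4]
finger_gap: 0.271
gripper_force: 40.1
```

Contact; releasing and backing off.

```bash
python3 -m creep '[[0.6,[0,0,0],0],[0.4,[0,0,0],0],[0.2,[0,0,0],0],[0,[0,0,0],0],[0,[0,0,0],0],[0,[0,0,-0.02],0],[0,[0,0,-0.05],0],[0,[0,0,-0.09],0],[0,[0,0,-0.13],0],[0,[0,0,-0.15],0],[0,[0.05,0,-0.15],0],[0,[0.1,0,-0.15],0],[0,[0.15,0,-0.15],0],[0,[0.2,0,-0.15],0],[0,[0.2,0,-0.15],0],[0,[0.2,0,-0.15],0]]'
python3 - <<'E'
from h import *
s=capture('scene')['pixels'];t=capture('top')['pixels']
cv2.imwrite('pics/end.png',np.hstack([cv2.resize(s[120:300,270:470],(378,340)),cv2.resize(t[150:270,60:200],(397,340))])[:,:,::-1])
E
```

```text
clock: 29.45
position: [0.6276, 0.4727, 0.2287]
orientation: [0.782, 0.624, -0.001, 0.0]
ft_force: [-0.1, -0.3, -0.8]
finger_gap: 0.998
gripper_force: 0.0
```

View pics/end.png

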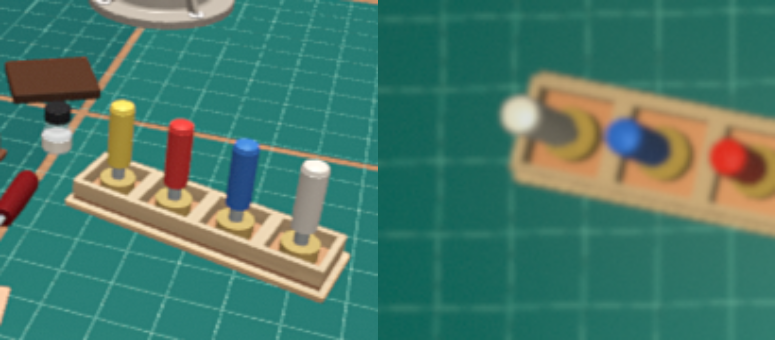

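All four stamps stand upright in the pale rack. From left to right as the robot sees it they are white, blue, red and yellow.

```bash
python3 -c "
from rig import manip; print(manip.close_job())"
```

```text
the job is handed in; nothing more can be done
None
```

The job is done and handed in at about 30 s: the pale rack now holds, from left to right, white, blue, red and yellow, all standing upright, the reverse of the dark rack's order.

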